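# Lock the spare cutting head into its spring-bar storage cradle

### The arm

A 7-joint arm with a two-finger parallel gripper is mounted at the origin on the work surface. World frame = base frame: x ahead of the robot, y to its left, z up, the work surface at z = 0. Lengths are in m, angles in rad, forces in N, time in s.
With the tool pointing down it reaches from about 0.4 to 0.85 m from the base axis. Payload 10.4 kg.
Tool frame: the origin (TCP) lies on the mounting face of the last link; the fingertips stand r.tips_ahead ahead of it and the grasp point (between the pads) lies 164 mm ahead of it (r.tips_ahead is the distance from the TCP to the fingertips, in m); z points along the fingers, y is the line along which they close (so a half turn about z gives the same grasp; the last joint's range is limited). The gripper opens to 87 mm and grips with 3 to 60 N. Pads are 19 mm wide; open, the fingers measure 117 mm over their backs; the gripper's body (75 mm by 190 mm) begins 51 mm behind the grasp point.
Start: joints at [1.087, 0.332, -0.065, 1.46, 0.022, 1.35, -0.088], TCP at [0.278, -0.56, 0.405] pointing down, gripper open.
Joint ranges: [-2.6, 2.6], [-0.5, 2.12], [-1.47, 1.34], [0.16, 2.42], [-1.27, 4.41], [0.06, 2.06], [-2.6, 2.6]. Speed limits (rad/s): [2.22, 2.22, 2.79, 2.79, 3.14, 3.14, 3.14].

### API

Orientations are given as a unit quaternion [x, y, z, w].
In Python, from bench import telemetry, imaging, job, r gives the robot as it stands.
- The arm moves only by the tool move_arm, never from a script. Its argument "steps" is a list of rows, each an object of numbers: "dx", "dy", "dz": the shift along the tool's x, y, z in cm; "spin": the turn about the tool's z in rad. In form: [{"dx": .., "dy": .., "dz": .., "spin": ..}, ...]. A call has 1 to 12 rows; each row shifts and turns the commanded pose from where the row before left it, along the tool's axes as they then stand; what a row does not reach is not made up. A row lasts 1/10 s, in which the tool goes at most 50 mm and 8.59 degrees, less where a joint would pass 70% of its speed; a pose out of reach is approached as far as the arm can. A call with a gripper value outside its range is refused whole. "claw" is the finger opening in cm, from 0 to 8.7, set as the call begins (left out, the last holds). The fingers move at their own pace and stop on an object; "squeeze" is the grip in N (left out, the last holds). Time passes only in rows, so rows that do not move let the fingers close. It gives the time, the measured TCP pose, the force, the opening and the grip force at its end, in the units of the state.
- telemetry.read_state(): the state, without advancing time (a new reading comes with each control period).
- imaging.camera(name): name is "scene" or "top"; returns a dict with "img" (420x560x3 uint8, red, green, blue), "camera_matrix" (3x3 intrinsics, pixels), "R" (3x3) and "t" (3): a world point X has camera coordinates R X + t. Camera axes: x right, y down, z forward; pixel columns grow to the right and rows downward; lengths in m; the calibration is good to about 2 mm. A picture is of the moment at which its call begins. There is no depth.
- job.close_job(): hands the job in; it is judged then, once.
The state is a dict: "time": time; "joint_positions": joint angles; "joint_vel": joint speeds; "joint_torque": joint torques, N m; "ee_pos": TCP position; "eef_rot": TCP orientation; "ft_force": force on the tool from outside, world axes, zero at the start; "torque": the same for the moment, N m; "width": finger opening in m; "grip_force": force on a finger pad.
Only numpy, scipy, OpenCV 4.12 (cv2) and the standard library are available. Lean on these libraries where they do the work, as an engineer would, in place of code of your own. Each camera call takes 0.05 s, during which the arm holds its last target. There are 200 camera calls.

### The job

Put the spare cutting head away: push its sled along the lane until it is fully home against the far stop, then press the spring-loaded bar down over it and, while holding the bar down, slide the yellow-tabbed bolt fully out under the keeper so the bar stays down when you let go. Last, push the red safety slide fully home behind the bolt's tab, leave the cradle alone, and do not disturb the hub, spacers and puller lying around it.

Things in the scene. Friction and masses are not known exactly. Their poses are not given: they have to be found in the camera images.
- cradle: Grey steel base plate, 340 x 235 x 6 mm, fixed; position and yaw vary. Origin on the cabinet top, mid-lane, under the closed bar; +x along the lane to the stop, +y towards the bar's hinge, z up. Plate spans x -215 to 125, y -140 to 95 mm. All heights told here are above the cabinet top. Lane 53 mm wide between aluminium rails (16 mm high, x -205 to 95).
- stop (a point): Middle of the end stop's face, cradle x = 95, height 15 mm: the sled's front meets it when home. A fixed lip (x 83 to 107, 69 mm wide, underside at height 19 mm) lies over the sled's front toe there.
- hinge (a point): Middle of the bar's hinge axis (parallel to cradle x): cradle x = 0, y = 75, height 45 mm. Steel cheeks and brass spring coils around it.
- keeper_edge (a point): Middle of the keeper overhang's lower inner edge (towards the hinge): cradle x = 0, y = -85, height 60 mm. The keeper is a fixed dark steel post with an overhanging plate: x -14 to 14, y -85 to -130, overhang from 60 to 70 mm high, the post from y = -115 outwards.
- sled: Aluminium sled with the finned matte black cutting head, 0.4 to 0.8 kg, loose in the lane (3 to 10 N friction). Plate 185 x 50 x 10 mm, origin on its underside, 6 mm high; own x along the lane: plate x -90 to 95 mm, head x 26 to 78, top 66 above the underside, push tab x -90 to -80. Home: origin over the cradle's; starts 40 to 80 mm short. Over 10 mm short, the bar meets the head.
- sled_tab (a point): Middle of the outer (-x) face of the sled's upright push tab, 40 mm above the sled's underside (46 mm high). The tab is 40 mm wide and its top is 66 mm high. Push it towards cradle +x; home, this point is at cradle x = -90.
- bar (a joint): Steel spring bar's angle, rad: 0 level (shut), grows as it opens; the spring lifts it to the open stop at 0.86 (start); hard stop -0.02; latched rest about 0.02. Bar 24 mm wide, 12 thick, 150 long from the hinge; shut, its top is 51 mm high and its free end at cradle y = -75. Takes about 0.4 N m at the open stop, 0.8 N m shut (9 N down, 85 mm from the hinge). Springs open if let go unlatched.
- bar_press (a point): Point on the centre line of the bar's upper face, 85 mm from the hinge axis, free for pressing; moves with the bar. The face is 6 mm off the plane through the hinge axis. Open, it looks up and towards cradle +y (hinge side): press from that side and follow an arc about the hinge axis, down and towards -y.
- bolt (a joint): Bolt's travel along the bar, m: 0 drawn back (starts 0 to 0.003), 0.028 fully out, away from the hinge. 1.5 N friction, stays where left. A steel tongue 16 mm wide, 6 thick on the bar's upper face. Drawn back, the nose ends 153 mm from the hinge and clears the keeper as the bar comes down; pushed out early it strikes the keeper's top. 3 mm free height under the keeper with the bar level.
- bolt_tab (a point): Middle of the inner face (towards the hinge) of the bolt's yellow thumb tab, 11 mm above the bar's upper face, 118 mm from the hinge axis drawn back, 146 fully out. The tab stands 20 mm above that face, 8 mm thick along the bar; its ear reaches 34 mm from the centre line to cradle -x. Push it from this side, away from the hinge.
- safety (a joint): Travel of the red safety slide, m, along cradle +x: starts at 0 to 0.006, 0.030 fully home, behind (hinge side of) the bolt tab's ear, so the bolt cannot draw back. 1.5 N friction, stays where left. The ear blocks it until the bolt is out by at least 0.022.
- safety_push (a point): Middle of the red slide's near (-x) face, 63 mm high; at cradle x = -66, y = -55 for joint value 0, x = -36 when home. The red block is 21 mm long in x, 20 wide in y, from 46 to 80 mm high, on a dark fixed track (x -77 to -15, y -68 to -42, top 46 mm high).
- hub: Bystander: brass platter hub, 76 mm across, 44 mm high; origin under its centre.
- spacer_a: Bystander: clear acrylic disc spacer, 100 mm across, 8 mm thick; origin under its centre.
- spacer_b: Bystander: clear acrylic disc spacer, same as the other.
- puller: Bystander: chrome spindle puller lying flat, T-shaped, knurled 22 mm grip, about 146 mm long along its x, crossbar 56 mm; origin on the cabinet top near its middle.
Not all that is in view belongs to the job. What is meant by the sled is not brown, orange or purple, and is the smaller of those in its own colour.

How it is judged:
By the outcome, as a careful person would: the job done as asked, in the order asked, and still so for the second after the job is handed in, with the robot touching nothing.
It also fails if it takes over 58 s, if anything falls off the work surface, if the arm or the gripper's body presses on something with over 40 N, if the wrist force passes 120 N, or if a joint passes its speed limit or range.

## Working session

There is one attempt and no reset: what is moved stays moved. The work goes in short steps, Python scripts to look and compute and a tool call to move; the robot and the scene stay as the last step left them, time stands still between calls to the robot, and variables do not carry over. Pictures are saved under pics/ and viewed, at most 10 in all, crops included, and the job is handed in when it is done.

Besides the shell and the picture viewer there is one more tool, called after "Request:" as name(argument=value, ...), one argument or row to a line, values as JSON. move_arm: Moves the arm, as the interface text tells. Its arguments: {"type":"object","properties":{"steps":{"type":"array","items":{"type":"object","properties":{"dx":{"type":"number"},"dy":{"type":"number"},"dz":{"type":"number"},"spin":{"type":"number"}}}},"claw":{"type":"number"},"squeeze":{"type":"number"}},"required":["steps"]}

```bash
mkdir -p pics
cat > h.py <<'E'
from bench import telemetry, imaging, job, r
import numpy as np, cv2
def snap(n,f):
    c=imaging.camera(n); np.savez('pics/'+f+'.npz',**{k:np.array(v) for k,v in c.items()})
    cv2.imwrite('pics/'+f+'.png',cv2.cvtColor(c['img'],cv2.COLOR_RGB2BGR)); return c
def load(f): return dict(np.load('pics/'+f+'.npz'))
def ray(c,px,z):
    K,R,t=c['camera_matrix'],c['R'],c['t']
    d=R.T@np.linalg.solve(K,[px[0],px[1],1]); o=-R.T@t
    return o+d*(z-o[2])/d[2]
def proj(c,X):
    p=c['camera_matrix']@(c['R']@np.array(X)+c['t']); return p[:2]/p[2]
E
python3 - <<'E'
from h import *
a=snap('scene','s0');b=snap('top','t0')
s=telemetry.read_state();print(s,r.tips_ahead)
for c in(a,b):print(-c['R'].T@c['t'],c['R'][2])
E
```

```text
{'time': 0.1, 'joint_positions': array([ 1.08740556,  0.33279812, -0.06468895,  1.46087613,  0.02165543,
        1.34990788, -0.08850552]), 'joint_vel': array([-7.53677099e-04, -1.48306295e-03, -4.81539843e-04, -1.93560962e-03,
        7.28600900e-04, -1.27071107e-03, -6.39547793e-05]), 'joint_torque': array([ 1.91814812e-03, -6.24543142e+01,  2.43990461e-02, -3.90715992e+01,
       -6.15756959e-02,  3.65993846e-02, -2.57752151e-05]), 'ee_pos': array([ 0.27784834, -0.55970773,  0.40403096]), 'eef_rot': array([ 9.73574170e-01,  2.28370133e-01, -2.04161706e-04, -6.13486308e-04]), 'ft_force': array([-0.05638852, -0.11392236,  0.03756711]), 'torque': array([ 0.00999072, -0.02031721, -0.03987306]), 'grip_force': 0.0, 'width': 0.0871772214588889} 0.1822
[ 1.08136901 -0.8824869   0.79408064] [-0.42489468  0.72999715 -0.53532109]
[0.41965708 0.11093114 0.99592427] [ 0.11793254 -0.03684591 -0.99233779]
```

View pics/s0.png

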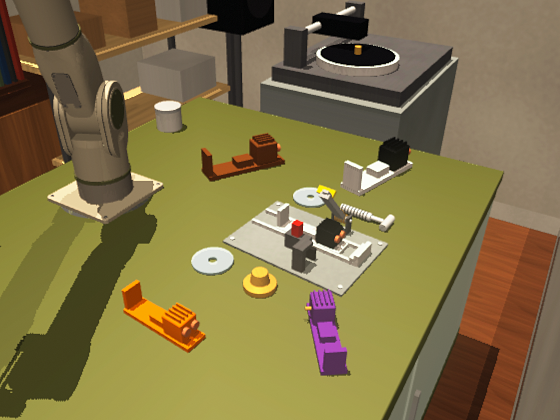

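View pics/t0.png

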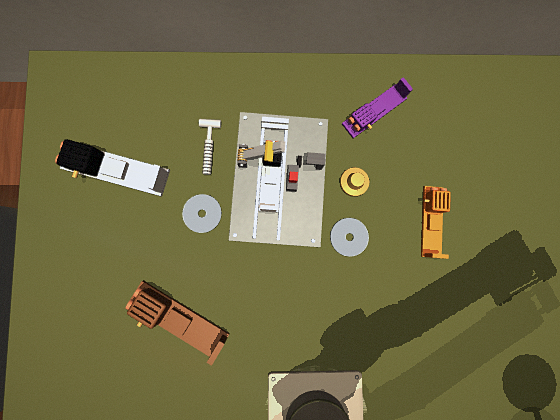

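The scene view shows the cradle at about (305,245). The top view shows the plate with corners near (240,113), (328,120), (321,246), (230,240).

Sled candidates in the top view:
- black/white in the lane (268,170)
- larger black/white (110,167)
- brown (175,320)
- orange (435,220)
- purple (378,108)

By the description I choose the smaller black one, in the lane. I'll check it in a crop.

Run:
```python
import cv2
a=cv2.imread('pics/t0.png')[100:256,180:388]
cv2.imwrite('pics/t0c.png',cv2.resize(a,None,fx=3.8,fy=3.8,interpolation=cv2.INTER_CUBIC))
```

```text
(no output)
```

View pics/t0c.png

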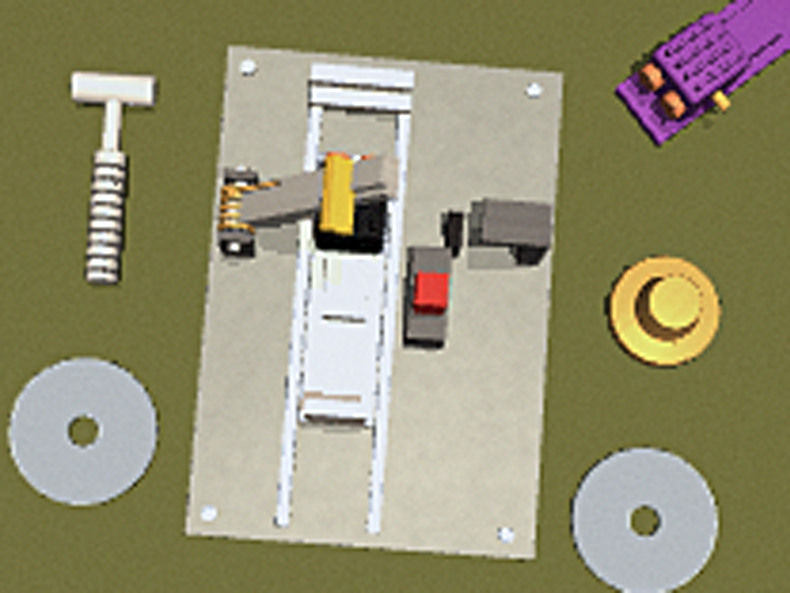

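The crop shows the small black and white sled in the lane, with its push tab at crop (335,412) and the bar open over its head. Plate corners are at crop (228,46), (563,72), (535,557), (187,533). Next I fit the cradle pose and check it against other features.

```bash
cat >> h.py <<'E'
def C(cr,X):  # cradle mm -> world m
    x,y,a=cr; X=np.array(X)/1000.; c,s=np.cos(a),np.sin(a)
    return np.array([x+c*X[0]-s*X[1],y+s*X[0]+c*X[1],X[2]])
E
python3 - <<'E'
from h import *
from scipy.optimize import least_squares
t=load('t0');s=load('s0')
full=lambda u:(np.array(u)+.5)/3.8-.5+[180,100]
P=[(125,95,6),(125,-140,6),(-215,-140,6),(-215,95,6),(-205,29,16),(-205,-29,16)]
U=[full(u) for u in[(228,46),(563,72),(535,557),(187,533),(283,522),(375,528)]]
f=lambda c:np.ravel([proj(t,C(c,p))-u for p,u in zip(P,U)])
q=least_squares(f,[.55,.1,0]);print(q.x,q.fun.round(1))
np.save('cr.npy',q.x)
for n,p in dict(keepTL=(14,-85,70),keepBR=(-14,-130,70),red0=(-66,-55,80),redc=(-66+10.5,-55,80),ear=(0,0,0),hinge=(0,75,45)).items(): 
    w=C(q.x,p);u=proj(t,w);print(n,w.round(3),((u-[180,100]+.5)*3.8-.5).round(0),'scene',proj(s,w).round())
# tab top outer edge at crop (337,422)?
for u in[(300,413),(368,424)]:
    w=ray(t,full(u),.066);a=q.x;d=w[:2]-a[:2];R=np.array([[np.cos(a[2]),np.sin(a[2])],[-np.sin(a[2]),np.cos(a[2])]]);print('tab',(R@d*1000).round(1))
for u in[(415,272),(447,272),(447,312),(413,309)]:
    w=ray(t,full(u),.080);d=w[:2]-a[:2];print('red',(R@d*1000).round(1))
E
```

```text
[ 0.64671535  0.10046702 -0.07737801] [ 0.1 -0.5 -0.  -0.4  0.1 -0.  -0.1 -0.2  0.7  0.5 -0.7  0.6]
keepTL [0.654 0.015 0.07 ] [484. 196.] scene [313. 241.]
keepBR [ 0.623 -0.028  0.07 ] [551. 243.] scene [292. 246.]
red0 [0.577 0.051 0.08 ] [431. 311.] scene [291. 220.]
redc [0.587 0.05  0.08 ] [432. 295.] scene [295. 222.]
ear [0.647 0.1   0.   ] [351. 231.] scene [325. 246.]
hinge [0.653 0.175 0.045] [239. 208.] scene [341. 217.]
tab [-135.3   23.4]
tab [-139.2  -20.3]
red [-41.5 -43. ]
red [-39.9 -63.4]
red [-65.7 -65. ]
red [-65.4 -43.4]
```

Request:
move_arm(
  steps=[
    {"spin": 0.135},
    {"spin": 0.135},
    {"spin": 0.135},
    {"spin": 0.133},
    {},
  ],
  claw=0,
  squeeze=20,
)

```text
$.steps[0]: bad value
```

```bash
cat > w.py <<'E'
from h import *
from scipy.spatial.transform import Rotation as Ro
s=telemetry.read_state();c=np.load('cr.npy');M=Ro.from_quat(s['eef_rot']).as_matrix()
p=np.array(s['ee_pos']); tip=p+M[:,2]*r.tips_ahead;A=Ro.from_euler('z',c[2]).as_matrix()
print('t',round(s['time'],2),'tip cradle mm',(A.T@(tip-[c[0],c[1],0])*1000).round(1),'F cradle',(A.T@s['ft_force']).round(1),'w',round(s['width'],4))
print((A.T@M).round(3).tolist())
E
python3 w.py
```

```text
t 0.1 tip cradle mm [-316.9 -686.5  221.8] F cradle [-0.  -0.1  0. ] w 0.0872
[[0.859, 0.513, -0.001], [0.513, -0.859, 0.001], [-0.0, -0.001, -1.0]]
```

Request:
move_arm(
  steps=[
    {"dx": 0, "dy": 0, "dz": 0, "spin": 0.135},
    {"dx": 0, "dy": 0, "dz": 0, "spin": 0.135},
    {"dx": 0, "dy": 0, "dz": 0, "spin": 0.135},
    {"dx": 0, "dy": 0, "dz": 0, "spin": 0.134},
    {"dx": 0, "dy": 0, "dz": 0, "spin": 0},
  ],
  claw=0,
  squeeze=20,
)

```text
time: 0.6
ee_pos: [0.2779, -0.5597, 0.4043]
eef_rot: [0.999, -0.04, -0.0, -0.0]
ft_force: [-0.0, -0.7, 0.2]
width: 0.0549
grip_force: 0.0
```

```bash
python3 w.py
```

```text
t 0.6 tip cradle mm [-316.7 -686.6  222.1] F cradle [ 0.  -0.7  0.2] w 0.0549
[[1.0, -0.003, -0.001], [-0.003, -1.0, 0.001], [-0.001, -0.001, -1.0]]
```

Request:
move_arm(
  steps=[
    {"dx": 2.6, "dy": -2, "dz": 0, "spin": 0},
    {"dx": 2.6, "dy": -3.6, "dz": 0, "spin": 0},
    {"dx": 2.6, "dy": -3.6, "dz": 0, "spin": 0},
    {"dx": 2.6, "dy": -3.6, "dz": 0, "spin": 0},
    {"dx": 2.6, "dy": -3.6, "dz": 0, "spin": 0},
    {"dx": 2.2, "dy": -3.6, "dz": 0, "spin": 0},
    {"dx": 0, "dy": -4, "dz": 0, "spin": 0},
    {"dx": 0, "dy": -4, "dz": 0, "spin": 0},
    {"dx": 0, "dy": -4, "dz": 0, "spin": 0},
    {"dx": 0, "dy": -4, "dz": 0, "spin": 0},
    {"dx": 0, "dy": -4, "dz": 0, "spin": 0},
    {"dx": 0, "dy": -4, "dz": 0, "spin": 0},
  ],
)

```text
time: 1.8
ee_pos: [0.4636, -0.1313, 0.4047]
eef_rot: [0.999, -0.037, -0.0, 0.0]
ft_force: [1.3, 0.9, -0.7]
width: 0.0004
grip_force: 0.0
```

```bash
python3 w.py
```

```text
t 1.8 tip cradle mm [-164.7 -245.4  222.5] F cradle [ 1.3  1.  -0.7] w 0.0004
[[1.0, 0.004, 0.0], [0.004, -1.0, -0.0], [0.0, 0.0, -1.0]]
```

Request:
move_arm(
  steps=[
    {"dx": 0, "dy": -4, "dz": 0, "spin": 0},
    {"dx": 0, "dy": -4, "dz": 0, "spin": 0},
    {"dx": 0, "dy": -4, "dz": 0, "spin": 0},
    {"dx": 0, "dy": -4, "dz": 0, "spin": 0},
    {"dx": 0, "dy": -4, "dz": 0, "spin": 0},
    {"dx": -0.4, "dy": -3, "dz": 1, "spin": 0},
    {"dx": -0.3, "dy": -1.5, "dz": 3, "spin": 0},
    {"dx": 0, "dy": 0, "dz": 4, "spin": 0},
    {"dx": 0, "dy": 0, "dz": 4, "spin": 0},
    {"dx": 0, "dy": 0, "dz": 3, "spin": 0},
    {"dx": 0, "dy": 0, "dz": 2, "spin": 0},
    {"dx": 0, "dy": 0, "dz": 0.7, "spin": 0},
  ],
)

```text
time: 3.0
ee_pos: [0.4752, 0.1115, 0.2257]
eef_rot: [0.999, -0.037, -0.002, 0.0]
ft_force: [-0.5, -0.6, 0.7]
width: 0.0002
grip_force: 0.0
```

```bash
python3 w.py
python3 - <<'E'
from h import *
a=snap('top','t1')['img'][80:260,180:360]
b=snap('scene','s1')['img'][150:330,200:420]
a=cv2.resize(a,(560,560),interpolation=cv2.INTER_CUBIC)
cv2.imwrite('pics/t1c.png',a[:,:,::-1])
E
```

```text
t 3.0 tip cradle mm [-172.5   -2.4   43.5] F cradle [-0.5 -0.6  0.7] w 0.0002
[[1.0, 0.003, -0.003], [0.003, -1.0, -0.001], [-0.003, 0.001, -1.0]]
```

View pics/t1c.png

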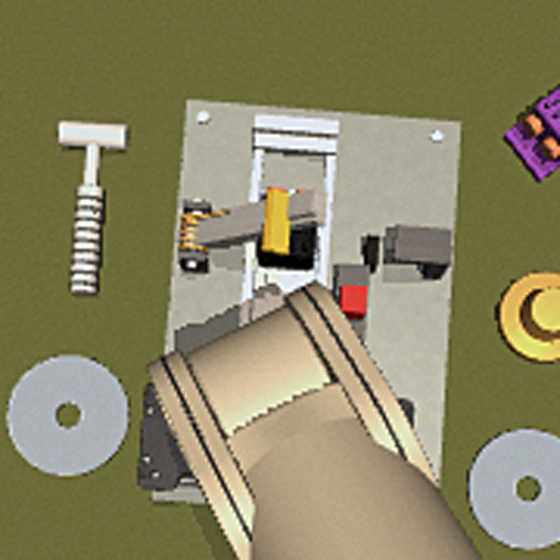

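Top view: the arm stands over the near end of the lane, with the red slide at (353,300) and the yellow tab at (277,220) unchanged. Pushing the sled now.

Request:
move_arm(
  steps=[
    {"dx": 1, "dy": 0, "dz": 0, "spin": 0},
    {"dx": 1, "dy": 0, "dz": 0, "spin": 0},
    {"dx": 0.5, "dy": 0, "dz": 0, "spin": 0},
    {"dx": 0.5, "dy": 0, "dz": 0, "spin": 0},
    {"dx": 0.5, "dy": 0, "dz": 0, "spin": 0},
    {"dx": 0.5, "dy": 0, "dz": 0, "spin": 0},
    {"dx": 0.5, "dy": 0, "dz": 0, "spin": 0},
    {"dx": 0.5, "dy": 0, "dz": 0, "spin": 0},
    {"dx": 0.5, "dy": 0, "dz": 0, "spin": 0},
    {"dx": 0.5, "dy": 0, "dz": 0, "spin": 0},
  ],
)

```text
time: 4.1
ee_pos: [0.5358, 0.1073, 0.228]
eef_rot: [0.999, -0.039, -0.001, 0.0]
ft_force: [-6.2, 0.3, 4.6]
width: 0.0002
grip_force: 3.0
```

```bash
python3 w.py
```

```text
t 4.1 tip cradle mm [-111.4   -1.8   45.8] F cradle [-6.2 -0.2  4.6] w 0.0002
[[1.0, -0.0, -0.001], [-0.0, -1.0, -0.0], [-0.001, 0.0, -1.0]]
```

Request:
move_arm(
  steps=[
    {"dx": 0.3, "dy": 0, "dz": 0, "spin": 0},
    {"dx": 0.3, "dy": 0, "dz": 0, "spin": 0},
    {"dx": 0.3, "dy": 0, "dz": 0, "spin": 0},
    {"dx": 0.2, "dy": 0, "dz": 0, "spin": 0},
  ],
)

```text
time: 4.5
ee_pos: [0.5458, 0.1067, 0.2278]
eef_rot: [0.999, -0.039, -0.002, 0.0]
ft_force: [-21.9, -0.5, 18.5]
width: 0.0006
grip_force: 10.3
```

Request:
move_arm(
  steps=[
    {"dx": 0.1, "dy": 0, "dz": 0, "spin": 0},
    {"dx": 0.1, "dy": 0, "dz": 0, "spin": 0},
  ],
)

```text
time: 4.7
ee_pos: [0.5465, 0.1069, 0.2278]
eef_rot: [0.999, -0.038, -0.004, 0.001]
ft_force: [-27.0, -1.1, 23.1]
width: 0.0006
grip_force: 13.4
```

```bash
python3 w.py
```

```text
t 4.7 tip cradle mm [-101.8   -1.7   45.6] F cradle [-26.8  -3.2  23.1] w 0.0006
[[1.0, 0.0, -0.008], [0.0, -1.0, -0.002], [-0.008, 0.002, -1.0]]
```

Request:
move_arm(
  steps=[
    {"dx": -1, "dy": 0, "dz": 0, "spin": 0},
    {"dx": -1.5, "dy": 0, "dz": 0, "spin": 0},
    {"dx": 0, "dy": 0, "dz": -4, "spin": 0},
    {"dx": 0, "dy": 0, "dz": -4, "spin": 0},
    {"dx": 0, "dy": -1, "dz": -4, "spin": 0},
    {"dx": 0, "dy": -2, "dz": -4, "spin": 0},
    {"dx": 3, "dy": -1.2, "dz": 0, "spin": 0},
    {"dx": 3, "dy": 0, "dz": 0, "spin": 0},
    {"dx": 3, "dy": 0, "dz": 0, "spin": 0},
    {"dx": 2.5, "dy": 0, "dz": 0, "spin": 0},
    {"dx": 1, "dy": 0, "dz": 0, "spin": 0},
    {"dx": 0, "dy": 0, "dz": 0, "spin": 0},
  ],
)

```text
time: 5.9
ee_pos: [0.6525, 0.1398, 0.3872]
eef_rot: [0.999, -0.039, -0.0, -0.0]
ft_force: [-1.2, 0.6, -0.3]
width: 0.0005
grip_force: 0.0
```

```bash
python3 w.py
python3 - <<'E'
from h import *
c=snap('scene','s2');a=c['img'][165:285,215:405]
cv2.imwrite('pics/s2c.png',cv2.resize(a,None,fx=4.2,fy=4.2,interpolation=cv2.INTER_CUBIC)[:,:,::-1])
cr=np.load('cr.npy')
for p in [(-90,20,66),(-90,-20,66),(78,-25,72),(95,-25,16),(0,-10,110)]:print(p,((proj(c,C(cr,p))-[215,165]+.5)*4.2-.5).round())
E
```

```text
t 5.9 tip cradle mm [  2.7  39.7 205. ] F cradle [-1.3  0.5 -0.3] w 0.0005
[[1.0, -0.002, -0.0], [-0.002, -1.0, 0.0], [-0.0, -0.0, -1.0]]
(-90, 20, 66) [358. 183.]
(-90, -20, 66) [321. 213.]
(78, -25, 72) [570. 307.]
(95, -25, 16) [588. 399.]
(0, -10, 110) [466. 192.]
```

View pics/s2c.png

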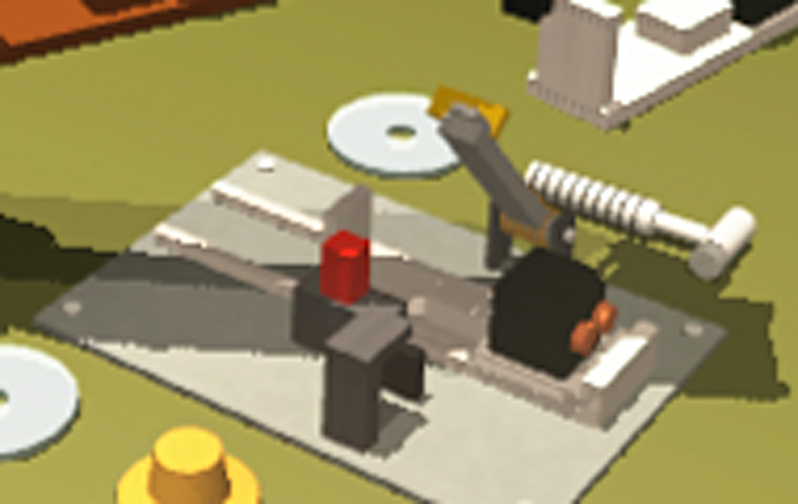

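The sled's tab corner is at crop (360,185) against a predicted (358,183), so it is home. The bar is open and the yellow tab is at (470,108). Now I descend behind the bar.

Request:
move_arm(
  steps=[
    {"dx": -0.2, "dy": 0, "dz": 3, "spin": 0},
    {"dx": 0, "dy": 0, "dz": 3, "spin": 0},
    {"dx": 0, "dy": 0, "dz": 2, "spin": 0},
    {"dx": 0, "dy": 0, "dz": 0.5, "spin": 0},
    {"dx": 0, "dy": 0, "dz": 0.5, "spin": 0},
  ],
)

```text
time: 6.45
ee_pos: [0.6493, 0.1405, 0.2985]
eef_rot: [0.999, -0.039, 0.0, -0.0]
ft_force: [1.0, -0.6, -0.6]
width: 0.0005
grip_force: 0.0
```

```bash
python3 w.py
```

```text
t 6.45 tip cradle mm [ -0.4  40.2 116.3] F cradle [ 1.  -0.6 -0.6] w 0.0005
[[1.0, -0.0, 0.001], [-0.0, -1.0, 0.0], [0.001, -0.0, -1.0]]
```

Request:
move_arm(
  steps=[
    {"dx": 0, "dy": 0.5, "dz": 0.6, "spin": 0},
    {"dx": 0, "dy": 0.6, "dz": 0.6, "spin": 0},
    {"dx": 0, "dy": 0.4, "dz": 0.5, "spin": 0},
    {"dx": 0, "dy": 0.4, "dz": 0.5, "spin": 0},
    {"dx": 0, "dy": 0.4, "dz": 0.6, "spin": 0},
    {"dx": 0, "dy": 0.3, "dz": 0.6, "spin": 0},
  ],
)

```text
time: 7.05
ee_pos: [0.648, 0.1137, 0.2657]
eef_rot: [0.999, -0.039, 0.001, 0.0]
ft_force: [-3.1, -1.5, 9.1]
width: 0.0006
grip_force: 4.1
```

```bash
python3 w.py
```

```text
t 7.05 tip cradle mm [ 0.7 13.3 83.5] F cradle [-3.  -1.7  9.1] w 0.0006
[[1.0, -0.002, 0.002], [-0.002, -1.0, -0.0], [0.002, 0.0, -1.0]]
```

Request:
move_arm(
  steps=[
    {"dx": 0, "dy": 0.3, "dz": 0.6, "spin": 0},
    {"dx": 0, "dy": 0.2, "dz": 0.6, "spin": 0},
    {"dx": 0, "dy": 0.2, "dz": 0.6, "spin": 0},
    {"dx": 0, "dy": 0.1, "dz": 0.6, "spin": 0},
    {"dx": 0, "dy": 0.1, "dz": 0.6, "spin": 0},
    {"dx": 0, "dy": 0, "dz": 0.4, "spin": 0},
  ],
)

```text
time: 7.65
ee_pos: [0.6475, 0.1043, 0.2318]
eef_rot: [0.999, -0.04, 0.001, 0.001]
ft_force: [-13.7, -5.6, 40.6]
width: 0.0005
grip_force: 21.2
```

```bash
python3 w.py
```

```text
t 7.65 tip cradle mm [ 0.9  3.7 49.6] F cradle [-13.3  -6.6  40.6] w 0.0005
[[1.0, -0.002, 0.002], [-0.002, -1.0, -0.001], [0.002, 0.001, -1.0]]
```

Request:
move_arm(
  steps=[
    {"dx": 0, "dy": 0.2, "dz": -0.1, "spin": 0},
    {"dx": 0, "dy": 0.5, "dz": 0, "spin": 0},
    {"dx": 0, "dy": 0.5, "dz": 0, "spin": 0},
  ],
)

```text
time: 7.95
ee_pos: [0.6469, 0.0953, 0.2337]
eef_rot: [0.999, -0.038, 0.003, -0.002]
ft_force: [0.3, 6.0, 9.2]
width: 0.0003
grip_force: 4.4
```

```bash
python3 w.py
```

```text
t 7.95 tip cradle mm [ 1.6 -4.3 51.5] F cradle [-0.1  6.   9.2] w 0.0003
[[1.0, 0.001, 0.005], [0.001, -1.0, 0.004], [0.005, -0.004, -1.0]]
```

Request:
move_arm(
  steps=[
    {"dx": 0, "dy": 0.5, "dz": 0.05, "spin": 0},
    {"dx": 0, "dy": 0.5, "dz": 0, "spin": 0},
    {"dx": 0, "dy": 0.5, "dz": 0.05, "spin": 0},
    {"dx": 0, "dy": 0.5, "dz": 0, "spin": 0},
  ],
)

```text
time: 8.35
ee_pos: [0.6454, 0.0748, 0.2323]
eef_rot: [0.999, -0.039, 0.002, -0.002]
ft_force: [1.2, 5.1, 6.6]
width: 0.0004
grip_force: 3.7
```

```bash
python3 w.py
```

```text
t 8.35 tip cradle mm [  1.5 -25.1  50.1] F cradle [0.8 5.1 6.6] w 0.0004
[[1.0, 0.0, 0.005], [0.0, -1.0, 0.003], [0.005, -0.003, -1.0]]
```

Request:
move_arm(
  steps=[
    {"dx": 0, "dy": 0.4, "dz": 0, "spin": 0},
    {"dx": 0, "dy": 0.4, "dz": 0, "spin": 0},
    {"dx": 0, "dy": 0.4, "dz": 0, "spin": 0},
    {"dx": 0, "dy": 0.4, "dz": 0, "spin": 0},
  ],
)

```text
time: 8.75
ee_pos: [0.6441, 0.0591, 0.2322]
eef_rot: [0.999, -0.038, 0.002, -0.002]
ft_force: [0.8, 6.2, 5.6]
width: 0.0007
grip_force: 3.9
```

```bash
python3 w.py
python3 - <<'E'
from h import *
c=snap('scene','s3');a=c['img'][165:285,215:405]
cv2.imwrite('pics/s3c.png',cv2.resize(a,None,fx=4.2,fy=4.2,interpolation=cv2.INTER_CUBIC)[:,:,::-1])
E
```

```text
t 8.75 tip cradle mm [  1.4 -40.9  50. ] F cradle [0.3 6.2 5.6] w 0.0007
[[1.0, 0.0, 0.005], [0.0, -1.0, 0.003], [0.005, -0.003, -1.0]]
```

View pics/s3c.png

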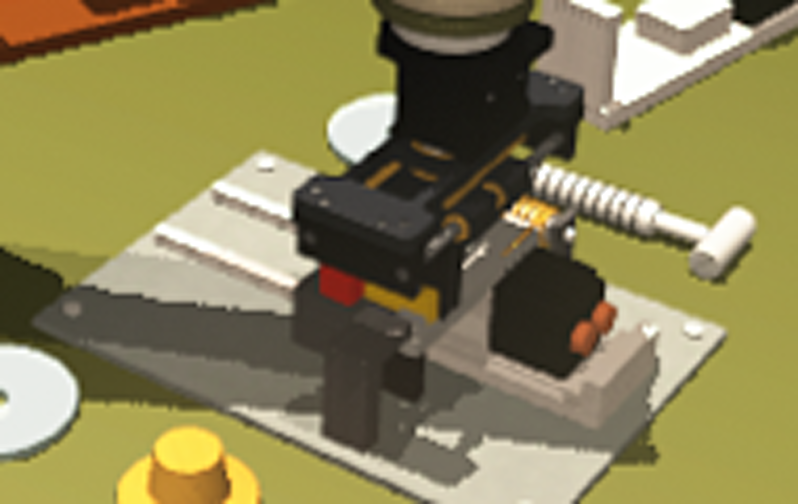

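Bar is down. The yellow tab at (410,298) is being pushed ahead of the finger, and the nose is entering the keeper. Continuing the slide.

Request:
move_arm(
  steps=[
    {"dx": 0, "dy": 0.4, "dz": 0, "spin": 0},
    {"dx": 0, "dy": 0.4, "dz": 0, "spin": 0},
    {"dx": 0, "dy": 0.3, "dz": 0, "spin": 0},
    {"dx": 0, "dy": 0.2, "dz": 0, "spin": 0},
  ],
)

```text
time: 9.2
ee_pos: [0.6431, 0.0458, 0.232]
eef_rot: [0.999, -0.039, 0.002, -0.001]
ft_force: [1.6, 5.2, 5.6]
width: 0.0004
grip_force: 3.7
```

Request:
move_arm(
  steps=[
    {"dx": 0, "dy": 0.2, "dz": 0, "spin": 0},
    {"dx": 0, "dy": 0.1, "dz": 0, "spin": 0},
  ],
)

```text
time: 9.4
ee_pos: [0.6428, 0.0428, 0.232]
eef_rot: [0.999, -0.039, 0.002, -0.001]
ft_force: [1.5, 4.7, 6.3]
width: 0.0004
grip_force: 3.6
```

```bash
python3 w.py
```

```text
t 9.4 tip cradle mm [  1.4 -57.3  49.8] F cradle [1.1 4.8 6.3] w 0.0004
[[1.0, 0.0, 0.004], [0.0, -1.0, 0.003], [0.004, -0.003, -1.0]]
```

Not at the end yet; continuing by small steps until the force rises.

Request:
move_arm(
  steps=[
    {"dx": 0, "dy": 0.2, "dz": 0, "spin": 0},
    {"dx": 0, "dy": 0.2, "dz": 0, "spin": 0},
  ],
)

```text
time: 9.6
ee_pos: [0.6425, 0.0393, 0.2319]
eef_rot: [0.999, -0.038, 0.002, -0.002]
ft_force: [1.6, 12.9, 5.3]
width: 0.0007
grip_force: 7.6
```

Request:
move_arm(
  steps=[
    {"dx": 0, "dy": 0.2, "dz": 0, "spin": 0},
    {"dx": 0, "dy": 0, "dz": 0, "spin": 0},
  ],
)

```text
time: 9.8
ee_pos: [0.6424, 0.0389, 0.2322]
eef_rot: [0.999, -0.038, 0.003, -0.003]
ft_force: [2.0, 11.6, 4.6]
width: 0.0006
grip_force: 7.1
```

```bash
python3 w.py
```

```text
t 9.8 tip cradle mm [  1.3 -60.7  50. ] F cradle [ 1.1 11.8  4.6] w 0.0006
[[1.0, 0.002, 0.005], [0.002, -1.0, 0.006], [0.005, -0.006, -1.0]]
```

Request:
move_arm(
  steps=[
    {"dx": 0, "dy": 0.2, "dz": 0, "spin": 0},
    {"dx": 0, "dy": 0.1, "dz": 0, "spin": 0},
    {"dx": 0, "dy": 0, "dz": 0, "spin": 0},
  ],
)

```text
time: 10.1
ee_pos: [0.6422, 0.0383, 0.2323]
eef_rot: [0.999, -0.037, 0.003, -0.004]
ft_force: [2.5, 18.4, 3.2]
width: 0.0005
grip_force: 9.9
```

```bash
python3 w.py
```

```text
t 10.1 tip cradle mm [  1.3 -60.7  50.2] F cradle [ 1.1 18.5  3.2] w 0.0005
[[1.0, 0.004, 0.005], [0.004, -1.0, 0.009], [0.006, -0.009, -1.0]]
```

Request:
move_arm(
  steps=[
    {"dx": 0, "dy": -0.5, "dz": -0.3, "spin": 0},
    {"dx": 0, "dy": -0.1, "dz": -0.7, "spin": 0},
    {"dx": 0, "dy": 0, "dz": -2, "spin": 0},
    {"dx": 0, "dy": 0, "dz": -2.5, "spin": 0},
    {"dx": -2.5, "dy": 0, "dz": 0, "spin": 0},
    {"dx": -3, "dy": 0, "dz": 0, "spin": 0},
    {"dx": -3, "dy": 0, "dz": 0, "spin": 0},
    {"dx": -1.5, "dy": 0, "dz": 0, "spin": 0},
    {"dx": 0, "dy": 0, "dz": 0, "spin": 0},
  ],
)

```text
time: 11.0
ee_pos: [0.5408, 0.046, 0.2855]
eef_rot: [0.999, -0.039, 0.0, 0.001]
ft_force: [0.2, -0.6, 0.5]
width: 0.0002
grip_force: 0.0
```

```bash
python3 w.py
python3 - <<'E'
from h import *
c=snap('scene','s4');a=c['img'][190:270,260:370]
cv2.imwrite('pics/s4c.png',cv2.resize(a,None,fx=6,fy=6,interpolation=cv2.INTER_CUBIC)[:,:,::-1])
cr=np.load('cr.npy')
for n,p in dict(tab_topIn_ear=(-34,-71,71),tab_in_r=(8,-71,71),redfar=(-45,-65,80),rednear=(-66,-65,80)).items():print(n,((proj(c,C(cr,p))-[260,190]+.5)*6-.5).round())
E
```

```text
t 11.0 tip cradle mm [-101.3  -62.8  103.3] F cradle [ 0.3 -0.6  0.5] w 0.0002
[[1.0, -0.001, 0.001], [-0.001, -1.0, -0.001], [0.001, 0.001, -1.0]]
tab_topIn_ear [236. 248.]
tab_in_r [327. 285.]
redfar [221. 213.]
rednear [177. 195.]
```

View pics/s4c.png

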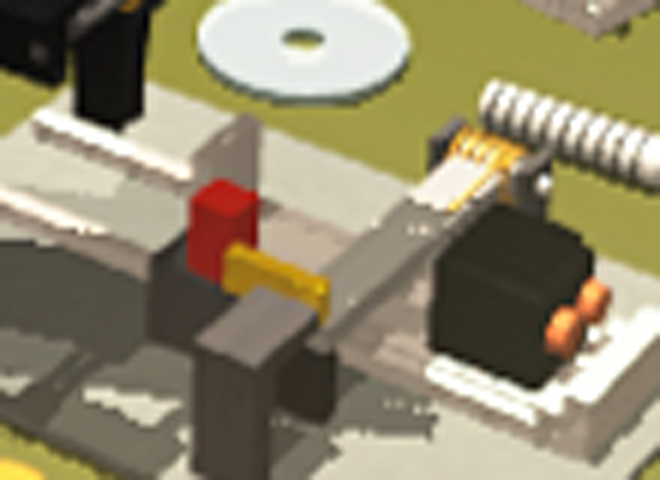

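The bar is latched and level, with the yellow tab at (275,275) out against the keeper. The red slide at (225,230) is not in yet. Pushing the safety next.

Request:
move_arm(
  steps=[
    {"dx": 0, "dy": -0.8, "dz": 2, "spin": 0},
    {"dx": 0, "dy": 0, "dz": 2.1, "spin": 0},
    {"dx": 1, "dy": 0, "dz": 0, "spin": 0},
    {"dx": 1, "dy": 0, "dz": 0, "spin": 0},
    {"dx": 0.5, "dy": 0, "dz": 0, "spin": 0},
    {"dx": 0.5, "dy": 0, "dz": 0, "spin": 0},
    {"dx": 0.5, "dy": 0, "dz": 0, "spin": 0},
    {"dx": 0.4, "dy": 0, "dz": 0, "spin": 0},
    {"dx": 0.4, "dy": 0, "dz": 0, "spin": 0},
  ],
)

```text
time: 11.95
ee_pos: [0.5859, 0.051, 0.244]
eef_rot: [0.999, -0.039, 0.0, 0.0]
ft_force: [-1.3, 0.8, 0.8]
width: 0.0004
grip_force: 0.8
```

```bash
python3 w.py
```

```text
t 11.95 tip cradle mm [-56.8 -54.   61.8] F cradle [-1.4  0.7  0.8] w 0.0004
[[1.0, -0.001, 0.0], [-0.001, -1.0, -0.0], [0.0, 0.0, -1.0]]
```

Request:
move_arm(
  steps=[
    {"dx": 0.3, "dy": 0, "dz": 0, "spin": 0},
    {"dx": 0.3, "dy": 0, "dz": 0, "spin": 0},
    {"dx": 0.2, "dy": 0, "dz": 0, "spin": 0},
    {"dx": 0.2, "dy": 0, "dz": 0, "spin": 0},
  ],
)

```text
time: 12.35
ee_pos: [0.5951, 0.0503, 0.2436]
eef_rot: [0.999, -0.039, -0.001, 0.0]
ft_force: [-12.4, -0.2, 10.6]
width: 0.0003
grip_force: 6.2
```

Request:
move_arm(
  steps=[
    {"dx": 0.2, "dy": 0, "dz": 0, "spin": 0},
    {"dx": 0.2, "dy": 0, "dz": 0, "spin": 0},
    {"dx": 0, "dy": 0, "dz": 0, "spin": 0},
  ],
)

```text
time: 12.65
ee_pos: [0.5968, 0.0504, 0.2435]
eef_rot: [0.999, -0.039, -0.005, 0.001]
ft_force: [-26.6, -1.3, 22.5]
width: 0.0005
grip_force: 13.4
```

```bash
python3 w.py
```

```text
t 12.65 tip cradle mm [-47.7 -54.2  61.3] F cradle [-26.5  -3.3  22.5] w 0.0005
[[1.0, -0.0, -0.01], [-0.0, -1.0, -0.003], [-0.01, 0.003, -1.0]]
```

Request:
move_arm(
  steps=[
    {"dx": -1, "dy": 0, "dz": 0, "spin": 0},
    {"dx": -2, "dy": 0, "dz": 0, "spin": 0},
    {"dx": -2, "dy": 0, "dz": 0, "spin": 0},
    {"dx": 0, "dy": 0, "dz": -3, "spin": 0},
    {"dx": 0, "dy": 0, "dz": -4, "spin": 0},
    {"dx": 0, "dy": 0, "dz": -4, "spin": 0},
    {"dx": -3, "dy": 2, "dz": -2, "spin": 0},
    {"dx": -4, "dy": 3, "dz": 0, "spin": 0},
    {"dx": -4, "dy": 3, "dz": 0, "spin": 0},
    {"dx": 0, "dy": 4, "dz": 0, "spin": 0},
    {"dx": 0, "dy": 4, "dz": 0, "spin": 0},
    {"dx": 0, "dy": 0, "dz": 0, "spin": 0},
  ],
)

```text
time: 13.85
ee_pos: [0.4265, -0.1019, 0.3739]
eef_rot: [0.999, -0.043, 0.001, 0.001]
ft_force: [-0.2, 0.4, -0.4]
width: 0.0006
grip_force: 0.0
```

```bash
python3 w.py
python3 - <<'E'
from h import *
c=snap('scene','s5');a=c['img'][160:300,190:400]
b=snap('top','t5')['img'][100:240,190:370]
o=np.hstack([cv2.resize(a,(540,360),interpolation=cv2.INTER_CUBIC)])
o2=cv2.resize(b,(260,202),interpolation=cv2.INTER_CUBIC);o2=np.vstack([o2,np.zeros((158,260,3),np.uint8)])
cv2.imwrite('pics/f.png',np.hstack([o,o2])[:,:,::-1])
E
```

```text
t 13.85 tip cradle mm [-203.7 -219.2  191.7] F cradle [-0.2  0.4 -0.4] w 0.0006
[[1.0, -0.008, 0.001], [-0.008, -1.0, -0.002], [0.001, 0.002, -1.0]]
```

View pics/f.png

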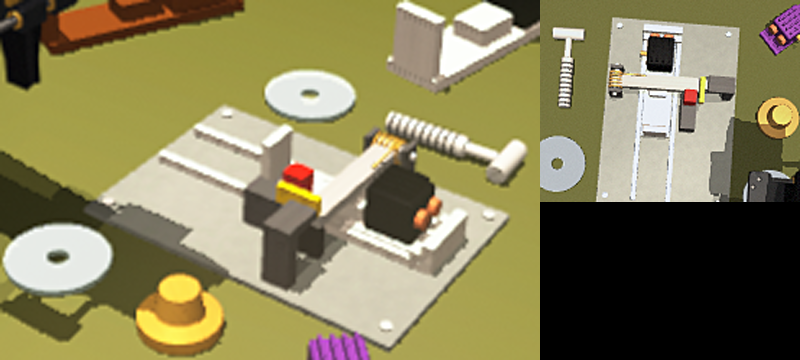

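The red slide (298,177) is behind the yellow tab (298,195), the bar is latched and level, the sled is home and the bystanders have not moved.

```bash
python3 -c "
from h import *
print(job.close_job())"
```

```text
the job is handed in; nothing more can be done
None
```

The job is done and handed in at about 14 s: the sled is home, the bar is latched under the keeper with the bolt fully out, the red safety slide is home behind the tab, and the hub, spacers and puller look undisturbed in the last pictures.

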